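# Tip a mill jar onto its rollers and report it ready

## Robot

A 7-joint arm with a two-finger parallel gripper is mounted at the origin on the work surface. World frame = base frame: x ahead of the robot, y to its left, z up, the work surface at z = 0. Lengths are in m, angles in rad, forces in N, time in s.
With the tool pointing down it reaches from about 0.425 to 0.825 m from the base axis. Payload 3.6 kg.
Tool frame: the origin (TCP) lies where the fingers leave the gripper's body, on its centre line; the fingertips stand 73 mm ahead of it and the grasp point (between the pads) lies 54 mm ahead of it; x points along the fingers, y is the direction in which the jaws open and shut, and the axes are right-handed (so a half turn about x gives the same grasp; the last joint's range is limited). The gripper opens to 85 mm and grips with 20 to 120 N. Pads are 22 mm wide; open, the fingers measure 114 mm over their backs; the gripper's body (76 mm by 85 mm) begins 54 mm behind the grasp point. The pads swing forward as they close: fully open they stand 13 mm farther back than shut.
Start: joints at [1.319, 0.615, -0.013, 1.423, 0.008, 1.103, -0.04], TCP at [0.145, -0.634, 0.304] pointing down, gripper open.
Joint ranges: [-3.12, 3.12], [-0.3, 2.06], [-1.34, 1.32], [0.26, 2.42], [-1.36, 4.5], [0.01, 1.98], [-2.84, 2.84]. Speed limits (rad/s): [2.79, 2.79, 3.14, 3.14, 3.14, 3.14, 3.14].

## Interface

Orientations are given as a unit quaternion [x, y, z, w].
In Python, from station import arm, snapshot, camera_info, ticket gives the robot as it stands. Calls block until the motion is done:
- arm.movep(position, orientation): joint-space move of the TCP to a pose.
- arm.line_to(position, velocity=0.15, ori=None): straight line of the TCP; ori=None keeps the orientation; velocity is the mean speed in m/s.
- arm.move_j(angles): joint-space move.
- arm.move_gripper(opening, effort=None): opening from 0.0 (shut) to 1.0 (fully open); effort is the grip in N (None keeps the last); returns when the fingers have stopped.
- arm.pause(seconds).
- arm.ik(position, orientation): joint angles nearest the present ones, or None.
- snapshot(name): name is "side" or "top"; returns the picture (400x640x3 uint8, blue, green, red); there is no depth.
- camera_info(name): a dict with "fx", "fy", "cx", "cy" (pixels), "R" (3x3) and "t" (3): a world point X has camera coordinates R X + t. Camera axes: x right, y down, z forward; pixel columns grow to the right and rows downward; lengths in m; the calibration is good to about 2 mm. A picture is of the moment at which its call begins. camera_info takes no time and is no camera call.
A pose or a line that the arm cannot do raises arm.MotionError and nothing moves.
- ticket.finish_job(): hands the job in, once; it reports no verdict.
Readings, each from a call of its own:
- arm.read_time(): time.
- arm.read_joint_positions(): joint angles.
- arm.read_dq(): joint speeds.
- arm.read_effort(): joint torques, N m.
- arm.read_tool_pos(): TCP position.
- arm.read_eef_rot(): TCP orientation.
- arm.read_ft_force(): force on the tool from outside, world axes, zero at the start.
- arm.read_wrist_torque(): the same for the moment, N m.
- arm.read_opening(): opening from 0.0 (shut) to 1.0 (fully open).
Only numpy, scipy, OpenCV 4.12 (cv2) and the standard library are available. Lean on these libraries where they do the work, as an engineer would, in place of code of your own. Each camera call takes 0.05 s, during which the arm holds its last target.

## Task

Push the tall mill jar over near its top, without grasping or lifting it, so that it falls off its shelf onto the two rollers and comes to rest lying lengthwise in the groove between them, the whole jar within the tape marks. Then press the ready button on its small box all the way down and let it go. Leave the short spare jar, the tin and the wrench where they are.

Things in the scene. Friction and masses are not known exactly. Their poses are not given: they have to be found in the camera images.
- jar: Tall mill jar: black solid cylinder, flat lid, 70 mm in diameter, 130 mm tall, 0.4 to 0.9 kg. Stands lid up on the stand's shelf (lid 166 mm above the bench), its side 3 to 10 mm short of the lip. Origin: centre of its foot; z along its axis to the lid. Pushed in its upper third it tips, not slides, and falls by itself once leaning over about 30 degrees; lying it is 70 mm high.
- jar_center (a point): Centre of the tall jar, on its axis, 65 mm from the foot. Lying in the roller groove, this point is 76 mm above the bench.
- mill: White roller stand fixed to the bench, 365 x 150 mm. Origin: bench level, centre line, at the lip edging the shelf; x level along the rollers, away from the shelf; z up. Lip: steel strip x 0 to 4 mm, top 40 mm high. Tape marks (inner edges): across the shelf at x -20 mm, on both side rails at x 150 mm. Belt guard and motor: x 187 to 255 mm, up to 72 mm high.
- shelf (a point): Centre of the top of the white shelf on which the jar stands: 100 mm along x (x -100 to 0 mm of the stand), 130 mm wide, 36 mm above the bench.
- bed (a point): Middle of the roller groove, 65 mm past the lip, 41 mm above the bench: the underside of a jar lying there passes this point, and a jar centred within 20 mm of it along x is inside the marks. Two braked rubber rollers, 28 mm in diameter, x 14 to 164 mm of the stand, axes at y -26 and +26 mm, 34.5 mm above the bench; x along the rollers.
- ready_top (a point): Centre of the top of the ready button: a round black push button 32 mm in diameter in a steel collar in the middle of a small grey box (90 x 110 mm, 45 mm high) fixed to the bench, apart from the stand; the button top is 67 mm above the bench.
- ready (a joint): Travel of the ready button, m: 0 released, 0.006 fully down. It is pressed straight down, takes about 5 N at the bottom and springs back.
- spare: Bystander: short spare jar, black, 56 mm in diameter, 70 mm tall, standing on the bench; origin at the centre of its foot.
- tin: Bystander: small white tin with a lid, 60 mm in diameter, 75 mm tall, standing on the bench; origin at the centre of its foot.
- wrench: Bystander: wrench 150 mm long lying flat on the bench; origin on its underside near the middle.
Not all that is in view belongs to the job. What is shaped like the jar but orange is not meant.

How it is judged:
By the outcome, as a careful person would: the job done as asked, in the order asked, and still so for the second after the job is handed in, with the robot touching nothing.
It also fails if it takes over 45 s, if anything falls off the work surface, if the arm or the gripper's body presses on something with over 40 N, if the wrist force passes 120 N, or if a joint passes its speed limit or range.

## Working session

There is one attempt and no reset: what is moved stays moved. The work goes in short steps, each a Python script; the robot and the scene stay as the last script left them, time stands still between calls to the robot, and variables do not carry over. Pictures are saved under pics/ and viewed, and the job is handed in when it is done.

```bash
ls; mkdir -p pics; python3 - <<'E'
from station import arm, snapshot, camera_info
import cv2
print(arm.read_time())
for n in("side","top"):
    cv2.imwrite(f"pics/{n}0.png",snapshot(n)); c=camera_info(n); print(n,c)
print(arm.read_tool_pos(),arm.read_eef_rot(),arm.read_opening(),arm.read_time())
E
```

```text
pics
0.0
side {'fx': 466.3600089643228, 'fy': 466.3600089643228, 'cx': 324.1353648734765, 'cy': 194.3779821271743, 'R': array([[-0.88300863, -0.46931437, -0.00630695],
       [-0.2883025 ,  0.55294293, -0.78175174],
       [ 0.37037471, -0.68847522, -0.62355789]]), 't': array([0.55180132, 0.26287324, 1.09673602])}
top {'fx': 403.34017887175986, 'fy': 403.34017887175986, 'cx': 314.90068720162486, 'cy': 200.1739626411094, 'R': array([[-0.00885352, -0.99995628,  0.00300723],
       [-0.99321546,  0.00844504, -0.11598163],
       [ 0.11595117, -0.00401367, -0.99324681]]), 't': array([0.01630062, 0.61727612, 1.13786257])}
[ 0.14479499 -0.63312698  0.30282405] [-0.70254393 -0.08016038  0.70274269 -0.07847967] 0.9967601807624366 0.1
```

View pics/side0.png

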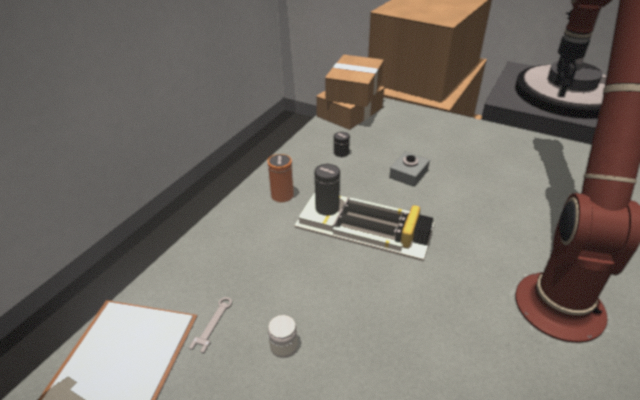

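View pics/top0.png

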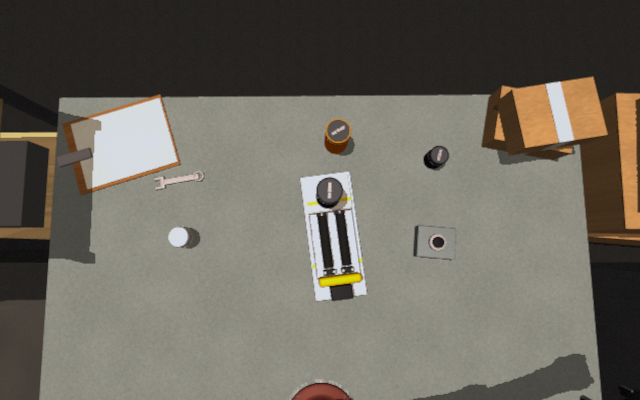

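Top view: the stand's shelf is at its far end (about 325,190), with the rollers running toward the robot. The tall jar's lid is near (329,190), the orange decoy near (338,133), and the button box near (437,242). The spare jar is near (438,156), the tin near (179,237) and the wrench near (180,180). Next I'll measure these.

```bash
cat > h.py <<'E'
import numpy as np, cv2
from station import camera_info
def ray(n,uv):
    c=camera_info(n);R=np.array(c['R']);t=np.array(c['t'])
    d=R.T@np.array([(uv[0]-c['cx'])/c['fx'],(uv[1]-c['cy'])/c['fy'],1]); return -R.T@t,d
def onz(n,uv,z):
    o,d=ray(n,uv); return o+d*(z-o[2])/d[2]
def proj(n,X):
    c=camera_info(n);p=np.array(c['R'])@np.array(X)+np.array(c['t']); return np.array([p[0]/p[2]*c['fx']+c['cx'],p[1]/p[2]*c['fy']+c['cy']])
def crop(img,x0,y0,x1,y1,s,name): cv2.imwrite(name,cv2.resize(img[y0:y1,x0:x1],None,fx=s,fy=s,interpolation=cv2.INTER_CUBIC))
E
python3 - <<'E'
from h import *
t=cv2.imread('pics/top0.png');s=cv2.imread('pics/side0.png')
crop(t,280,110,480,260,4,'pics/t_a.png')
crop(t,290,160,390,310,4,'pics/t_b.png'); crop(s,260,140,460,270,4,'pics/s_a.png')
E
```

```text
(no output)
```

View pics/t_b.png

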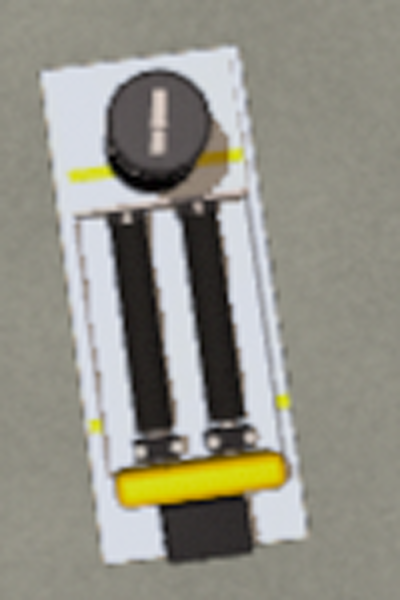

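View pics/t_a.png

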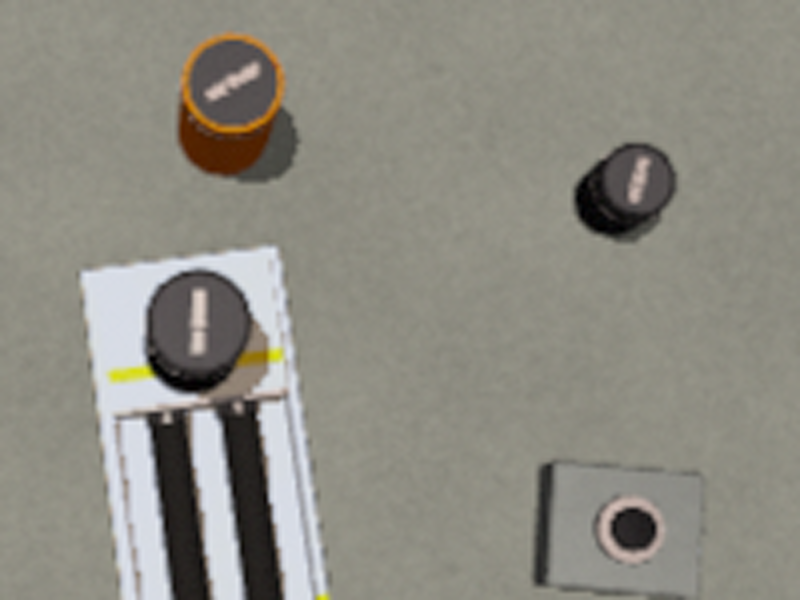

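View pics/s_a.png

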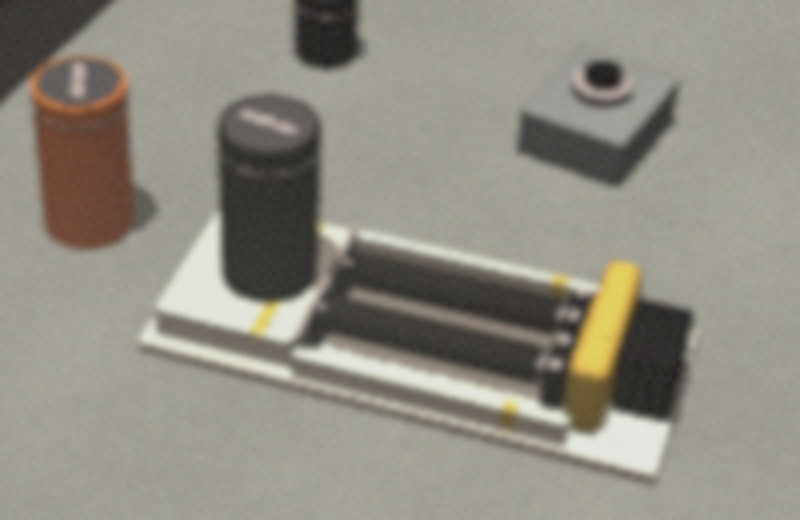

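```bash
python3 - <<'E'
from h import *
t=cv2.imread('pics/top0.png'); g=cv2.cvtColor(t,cv2.COLOR_BGR2GRAY)
print(g[170:212,312:348:2])
def poly(name,mask,minA=20):
    cs,_=cv2.findContours(mask,cv2.RETR_LIST,cv2.CHAIN_APPROX_NONE)
    for c in cs:
        if cv2.contourArea(c)>=minA: print(name,cv2.contourArea(c),cv2.minAreaRect(c),cv2.boundingRect(c))
roi=np.zeros_like(g); roi[150:310,290:375]=255
poly('dark',((g<60)&(roi>0)).astype(np.uint8)*255,60)
h=cv2.cvtColor(t,cv2.COLOR_BGR2HSV)
y=cv2.inRange(h,(22,120,100),(35,255,255))&roi; poly('yel',y,3)
w=((g>150)&(roi>0)).astype(np.uint8)*255
pts=cv2.findNonZero(w); print('white',cv2.minAreaRect(pts),cv2.boxPoints(cv2.minAreaRect(pts)))
roi2=np.zeros_like(g); roi2[215:270,405:465]=255
poly('btn',((g<60)&(roi2>0)).astype(np.uint8)*255,20)
poly('collar',((g>150)&(roi2>0)).astype(np.uint8)*255,20)
E
```

```text
[[142 142 147 142 143 141 141 139 140 141 139 134 137 136 139 141 137 135]
 [143 141 146 145 143 141 139 140 139 137 134 135 138 135 133 143 158 170]
 [141 140 144 142 145 143 138 137 139 136 130 137 157 170 163 174 199 218]
 [140 141 141 142 144 144 132 138 154 168 162 170 198 220 219 220 219 219]
 [143 144 133 137 157 169 162 167 197 214 220 220 219 219 220 219 219 219]
 [153 170 162 166 197 215 219 220 219 220 219 220 218 220 219 219 219 219]
 [186 215 219 219 219 219 219 219 205 201 214 220 220 219 219 219 219 219]
 [221 219 220 219 218 219 206 187 140 126 168 199 219 219 219 221 219 219]
 [220 218 219 219 220 207 144  48  62  61  55 119 199 218 220 218 217 219]
 [219 219 219 220 220 147  58  67  84  83  78  60 121 211 218 219 218 219]
 [220 220 220 218 190  67  78  86  84  85  87  80  59 165 220 219 219 219]
 [219 220 219 211  74  79  83  83  91  95  86  85  77  89 211 219 219 220]
 [219 220 219 180  60  86  85  84 131 152  86  86  85  62 167 219 219 218]
 [219 220 220 139  76  87  84  84 171 204  85  84  84  77  84 220 219 220]
 [220 220 219  75  82  87  84  86 171 204  86  87 
[... 2899 characters left out ...]
0 ((344.45947265625, 198.7567596435547), (2.6303837299346924, 11.179131507873535), 80.53767395019531) (339, 197, 12, 4)
white ((331.12353515625, 227.7278289794922), (141.38906860351562, 52.93601608276367), 81.51105499267578) [[294.50967 161.71497]
 [346.86575 153.90063]
 [367.7374  293.7407 ]
 [315.38132 301.55502]]
btn 72.5 ((438.0, 241.5), (9.0, 10.0), 90.0) (433, 237, 11, 10)
btn 37.5 ((415.3575134277344, 240.49322509765625), (2.3782575130462646, 29.109872817993164), 2.726310968399048) (414, 226, 4, 30)
collar 136.5 ((438.0, 242.0), (14.0, 12.0), 0.0) (431, 236, 15, 13)
collar 194.0 ((437.75006103515625, 241.75003051757812), (16.26345443725586, 15.55634880065918), 45.0) (430, 234, 17, 17)
```

```bash
cat > meas.py <<'E'
from h import *
t=cv2.imread('pics/top0.png'); g=cv2.cvtColor(t,cv2.COLOR_BGR2GRAY)
m=np.zeros_like(g); m[175:208,314:346]=255
lab=cv2.inRange(g,66,100)&m
n,L,st,_=cv2.connectedComponentsWithStats(lab); k=1+np.argmax(st[1:,4]); c=max(cv2.findContours((L==k).astype(np.uint8),cv2.RETR_EXTERNAL,cv2.CHAIN_APPROX_NONE)[0],key=cv2.contourArea)
hull=cv2.convexHull(c); (u,v),r=cv2.minEnclosingCircle(hull); e=cv2.fitEllipse(hull)
print('lid',u,v,r,e)
jar=onz('top',(u,v),.166); print('jar',jar,onz('top',e[0],.166))
# rollers
dk=((g<60)).astype(np.uint8); ax=[]
for x0,y0,w,h in((317,213,16,55),(334,210,17,55)):
    p=np.argwhere(dk[y0+3:y0+h-3,x0:x0+w])[:,::-1]+[x0,y0+3]
    vx,vy,cx,cy=cv2.fitLine(p.astype(np.float32),cv2.DIST_L2,0,.01,.01).ravel()
    a=onz('top',(cx+25*vx*np.sign(vy),cy+25*vy*np.sign(vy)),.0345);b=onz('top',(cx-25*vx*np.sign(vy),cy-25*vy*np.sign(vy)),.0345)
    ax.append((a,b)); d=(a-b)/np.linalg.norm(a-b); print('roll',a,b,np.degrees(np.arctan2(d[1],d[0])))
d=np.mean([(a-b)/np.linalg.norm(a-b) for a,b in ax],axis=0); d/=np.linalg.norm(d)
nrm=np.array([-d[1],d[0],0]); mid=np.mean([x for q in ax for x in q],axis=0)
print('roller sep',(ax[0][0]-ax[1][0])@nrm)
def st(P): q=P-mid; return np.array([q@d,q@nrm])
off=lambda u,v:(u/4+290-.375,v/4+160-.375)
for nm,uv,z in [('lipL',off(78,214),.04),('lipR',off(248,193),.04),('tapeL',(312.5,203),.036),('tapeR',(344.5,198.8),.036),('tapeSL',off(95,427),.04),('tapeSR',off(284,401),.04),('shelfL',off(42,72),.03),('shelfR',off(238,47),.03)]:
    print(nm,st(onz('top',uv,z)))
rl=[st(onz('top',uv,.0345)) for uv in((324.88,239.67),(342.33,237.31))]; print('rollmid',rl)
print('jar st',st(jar),'d',d,'mid',mid)
for uv in((438,241.7),): print('btn',onz('top',uv,.067))
E
python3 meas.py
```

```text
lid 328.8260803222656 191.0 13.742595672607422 ((328.9685363769531, 190.2509002685547), (24.830463409423828, 27.806503295898438), 91.81442260742188)
jar [ 0.62584272 -0.02484345  0.166     ] [ 0.62780032 -0.02523809  0.166     ]
roll [ 0.43110587 -0.02587214  0.0345    ] [ 0.57324183 -0.0075403   0.0345    ] -172.65090670176622
roll [ 0.43889475 -0.07714005  0.0345    ] [ 0.58114397 -0.05851334  0.0345    ] -172.53989420705358
roller sep -0.05184417164673281
lipL [-0.08173496 -0.06021273]
lipR [-0.07993416  0.06369151]
tapeL [-0.10997951 -0.04647651]
tapeR [-0.10937091  0.04749655]
tapeSL [ 0.07048493 -0.06890419]
tapeSR [0.07091291 0.06705697]
shelfL [-0.19007009 -0.07219427]
shelfR [-0.18876746  0.07347571]
rollmid [array([ 2.42118863e-05, -2.56874002e-02]), array([0.00024139, 0.02510073])]
jar st [-0.12099292 -0.00184541] d [-0.99166082 -0.1288752   0.        ] mid [ 0.50609661 -0.04226646  0.0345    ]
btn [ 0.49371608 -0.33272796  0.067     ]
```

```bash
cat >> meas.py <<'E'
print('--side check')
offs=lambda u,v:(u/4+260-.375,v/4+140-.375)
print('jar side', onz('side',offs(270,122),.166), 'btn side',onz('side',offs(603,74),.067), 'proj btn',proj('side',[.4937,-.3327,.067]),offs(603,74),'jar proj',proj('side',[.627,-.025,.166]),offs(270,122))
offt=lambda u,v:(u/4+280-.375,v/4+110-.375)
P=onz('top',offt(233,84),.13);print('orange',P,st(P)); P=onz('top',offt(640,180),.07); print('spare',P)
c=proj('side',P)
from scipy.spatial.transform import Rotation as Ro
from station import arm
x0=-0.0825
org=mid+d*x0+nrm*0; org[2]=0
print('org',org)
for s in(1,-1):
    z=s*d; x=np.array([0,0,-1.]); R=np.column_stack([x,np.cross(z,x),z]); q=Ro.from_matrix(R).as_quat()
    p=org+d*(-.115)+np.array([0,0,.35]); print(s,q,p,arm.ik(list(p),list(q)))
E
python3 meas.py | sed -n '/jar st/,$p'
```

```text
jar st [-0.12099292 -0.00184541] d [-0.99166082 -0.1288752   0.        ] mid [ 0.50609661 -0.04226646  0.0345    ]
btn [ 0.49371608 -0.33272796  0.067     ]
--side check
jar side [ 0.63027822 -0.02936188  0.166     ] btn side [ 0.49291076 -0.32955656  0.067     ] proj btn [410.47804037 157.56076397] (410.375, 158.125) jar proj [327.45324283 171.30254025] (327.125, 170.125)
orange [ 0.79707067 -0.05310211  0.13      ] [-0.28715113  0.04824463]
spare [ 0.74177263 -0.34745899  0.07      ]
org [ 0.58790862 -0.03163425  0.        ]
1 [ 0.70563107  0.04565956 -0.70563107  0.04565956] [ 0.70194962 -0.01681361  0.35      ] [ 0.09653555  0.68246143 -0.21344109  1.16844759  0.13893146  1.30436043
 -1.548464  ]
-1 [-0.04565956  0.70563107  0.04565956  0.70563107] [ 0.70194962 -0.01681361  0.35      ] [ 0.38526068  0.80398046 -0.89802055  1.15604024  0.60420601  1.43931039
  1.27857841]
```

```bash
cat > mv.py <<'E'
import numpy as np
from station import arm
d=np.array([-0.99166082,-0.1288752,0]); nrm=np.array([-d[1],d[0],0]); org=np.array([0.5879,-0.0316,0])
jar=np.array([.6275,-.0257,0]); jx,jy=(jar-org)@d,(jar-org)@nrm
Q=[0.70563107,0.04565956,-0.70563107,0.04565956]
def P(sx,sy,zt): p=org+d*sx+nrm*sy; p[2]=zt+.073; return [float(v) for v in p]
E
python3 - <<'E'
from mv import *
from station import snapshot
import cv2
print(jx,jy)
arm.move_gripper(0.0)
arm.movep(P(jx-.035-.011-.022,jy,.28),Q)
arm.line_to(P(jx-.035-.011-.022,jy,.146),velocity=.12)
print(arm.read_tool_pos(),arm.read_eef_rot(),arm.read_opening(),arm.read_time(),arm.read_ft_force())
a=snapshot('side');b=snapshot('top')
cv2.imwrite('pics/c.png',np.vstack([cv2.resize(a[100:270,220:460],None,fx=2,fy=2),cv2.resize(b[110:240,240:480],None,fx=2,fy=2)]))
E
```

```text
-0.04003013215199997 -0.0007473409180000065
[ 0.69547319 -0.01685122  0.22006251] [ 0.70637048  0.04565014 -0.70489143  0.04566038] -0.002139818410055967 5.0417 [ 0.4561383  -1.2753712  -0.01126564]
```

View pics/c.png

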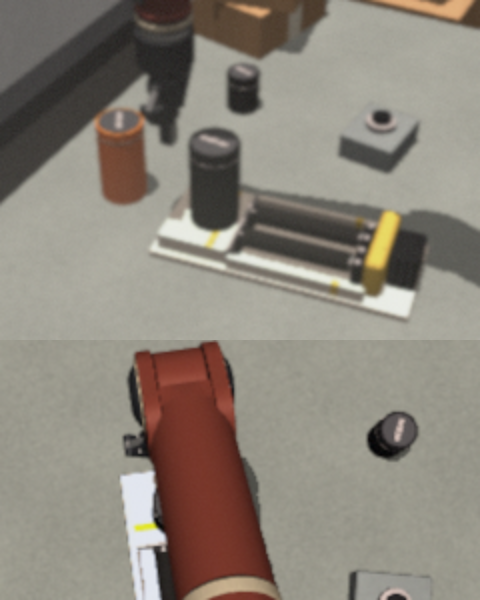

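The shut fingertips sit behind the tall jar's lid (side view, about 168,140 in the crop) and clear of the orange one. Now I'll push along an arc, watching the force.

```bash
python3 - <<'E'
from mv import *
from station import snapshot
import cv2
f0=arm.read_ft_force()
px=jx+.035; s=.110
for th in (0,4,8,12,16):
    t=np.radians(th); x=px-.07*np.cos(t)+s*np.sin(t); z=.036+.07*np.sin(t)+s*np.cos(t)
    arm.line_to(P(x-.011,jy,z),velocity=.05)
    print(th,np.round(arm.read_ft_force()-f0,2),np.round(arm.read_tool_pos(),4),arm.read_time())
a=snapshot('side')
cv2.imwrite('pics/d.png',cv2.resize(a[100:270,220:460],None,fx=3,fy=3))
E
```

```text
0 [ 1.56  0.12 -0.5 ] [ 0.6735 -0.0197  0.2194] 5.7333
4 [0.56 0.24 0.28] [ 0.6652 -0.0209  0.2239] 6.0667
8 [1.29 0.94 0.68] [ 0.6568 -0.022   0.2278] 6.4
12 [ 0.03  0.43 -1.04] [ 0.6485 -0.0231  0.2312] 6.7333
16 [ 1.11 -0.69  0.27] [ 0.64   -0.0242  0.2342] 7.0667
```

View pics/d.png

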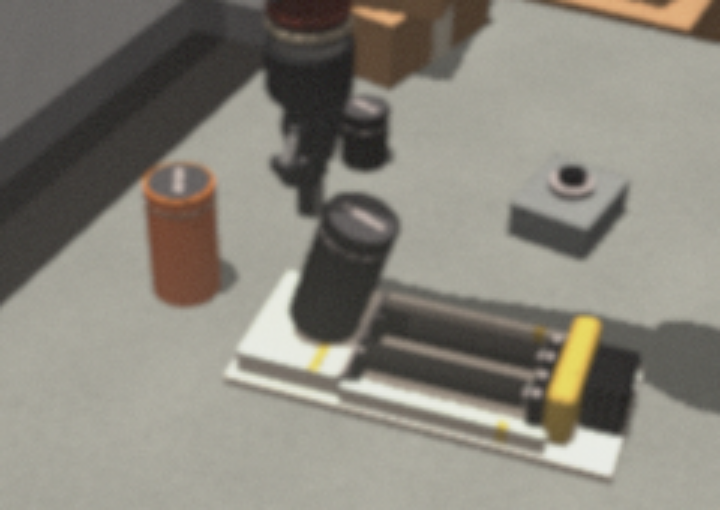

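The jar is leaning about 16° straight along the rollers, with its lid at about (357,215) and the fingertip at its back. I'll continue past the balance point.

```bash
python3 - <<'E'
from mv import *
from station import snapshot
import cv2
px=jx+.035; s=.110
for th in (20,24,28,31,34):
    t=np.radians(th); x=px-.07*np.cos(t)+s*np.sin(t); z=.036+.07*np.sin(t)+s*np.cos(t)
    arm.line_to(P(x-.011,jy,z),velocity=.05)
    print(th,np.round(arm.read_ft_force(),2),np.round(arm.read_tool_pos(),4),arm.read_time())
a=snapshot('side')
arm.pause(.5)
b=snapshot('side')
cv2.imwrite('pics/e.png',np.vstack([cv2.resize(i[120:270,250:450],None,fx=2,fy=2) for i in (a,b)]))
E
```

```text
20 [ 0.3  -0.84  0.42] [ 0.6313 -0.0253  0.2364] 7.45
24 [-0.34  0.34  0.28] [ 0.6223 -0.0265  0.2381] 7.7833
28 [ 0.58 -0.34 -0.47] [ 0.6135 -0.0276  0.2391] 8.1167
31 [ 0.06 -0.    1.08] [ 0.6067 -0.0285  0.2394] 8.4
34 [ 0.27 -0.65 -0.4 ] [ 0.5999 -0.0294  0.2394] 8.6833
```

View pics/e.png

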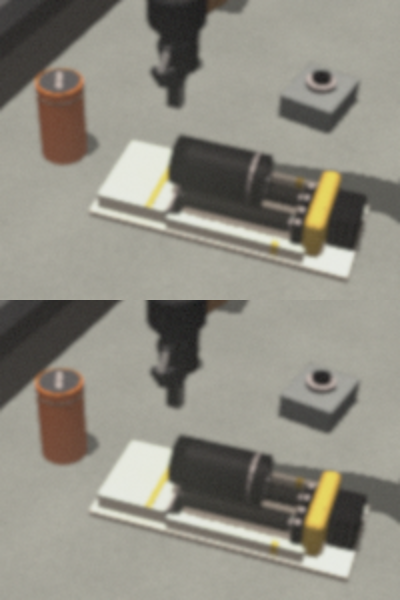

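The jar fell and lies along the rollers, with its foot just past the shelf tape. I'll raise the arm, move it over the button and check the jar from above.

```bash
python3 - <<'E'
from mv import *
from station import snapshot
from scipy.spatial.transform import Rotation as Ro
import cv2
p=arm.read_tool_pos(); arm.line_to([p[0],p[1],.32],velocity=.2)
B=[.4935,-.3315]
best=None
for a in np.radians(np.arange(-180,180,15)):
    q=(Ro.from_euler('z',a)*Ro.from_quat(Q)).as_quat(); j=arm.ik([B[0],B[1],.073+.067+.05],list(q))
    if j is not None:
        c=np.abs(np.array(j)-arm.read_joint_positions()).max()
        if best is None or c<best[0]: best=(c,a,q)
print(best)
q=[float(v) for v in best[2]]
arm.movep([B[0],B[1],.27],q); arm.line_to([B[0],B[1],.073+.067+.03],velocity=.15)
print(arm.read_tool_pos(),arm.read_time(),arm.read_ft_force())
a=snapshot('side');b=snapshot('top'); cv2.imwrite('pics/side2.png',a);cv2.imwrite('pics/top2.png',b)
cv2.imwrite('pics/f1.png',cv2.resize(b[160:310,290:470],None,fx=4,fy=4)); cv2.imwrite('pics/f2.png',cv2.resize(a[110:260,290:450],None,fx=4,fy=4))
E
```

```text
(np.float64(0.3795639299780338), np.float64(-1.0471975511965976), array([ 0.63392421, -0.3132732 , -0.63392421, -0.3132732 ]))
[ 0.49433648 -0.33146083  0.17083326] 11.8833 [ 0.07439156 -0.41686855 -0.10994194]
```

View pics/f1.png

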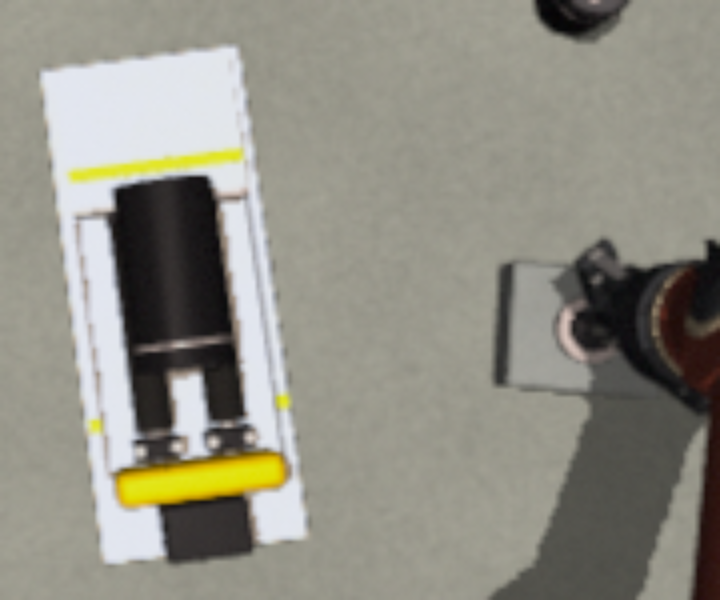

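View pics/f2.png

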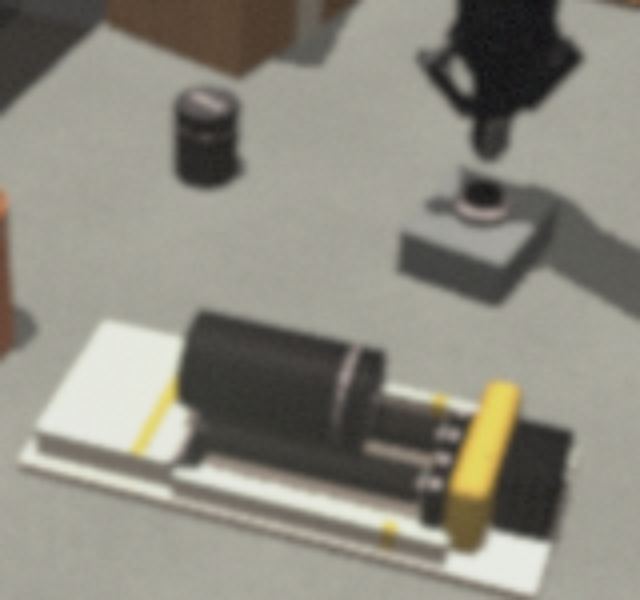

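```bash
python3 - <<'E'
from h import *
from mv import d,nrm,org
off=lambda u,v:(u/4+290-.375,v/4+160-.375)
for n,uv,z in[('footL',off(114,188),.076),('footR',off(210,178),.076),('foottop',off(162,178),.111),('lidL',off(135,373),.076),('lidR',off(243,361),.076),('lidtop',off(189,360),.111)]:
    P=onz('top',uv,z)-org; print(n,P@d,P@nrm)
print(ray('top',(0,0))[0])
E
```

```text
footL -0.010823834192364682 -0.032700769518867426
footR -0.008554266931801835 0.03501600386843489
foottop -0.009673969673465403 -0.00029198949818853143
lidL 0.11857703119032836 -0.03613273310498405
lidR 0.12071673523509098 0.03912703879545439
lidtop 0.11441134514322233 0.00021803001443365617
[0.48129601 0.015654   1.20172204]
```

The jar spans stand x −10 to 120 mm and is centred to within 1 mm or so, which puts it inside the marks (−20 to 150). Now I'll press the button, watching the force.

```bash
python3 - <<'E'
from mv import *
from station import snapshot
import cv2
p=arm.read_tool_pos(); x,y=.4935,-.3315
f0=np.array(arm.read_ft_force())
arm.line_to([x,y,.073+.068],velocity=.05)
for zt in (.066,.064,.062,.061,.060,.059,.058,.057,.056,.055,.054):
    arm.line_to([x,y,.073+zt],velocity=.02); arm.pause(.1)
    f=np.mean([arm.read_ft_force() for _ in range(6)],axis=0)
    print(zt,np.round(f,2),np.round(arm.read_tool_pos(),4),arm.read_time())
    if f[2]>14: break
arm.pause(.3); print(arm.read_ft_force())
cv2.imwrite('pics/g.png',cv2.resize(snapshot('side')[130:200,370:450],None,fx=6,fy=6))
E
```

```text
0.066 [-0.49 -0.82  0.73] [ 0.494  -0.3318  0.1395] 13.0667
0.064 [ 1.5  -0.73  2.63] [ 0.494  -0.3319  0.1374] 13.4167
0.062 [ 1.25 -1.17  3.97] [ 0.494  -0.3319  0.1353] 13.7667
0.061 [ 1.27 -2.4   4.83] [ 0.4939 -0.3318  0.1343] 14.1167
0.06 [ 1.85 -1.12  7.34] [ 0.494  -0.3318  0.1337] 14.4667
0.059 [ 0.5  -0.96 12.61] [ 0.494  -0.3318  0.1336] 14.8167
0.058 [-0.34 -0.07 17.26] [ 0.494  -0.3319  0.1335] 15.1667
[-0.26219134  0.76366102 16.93342159]
```

View pics/g.png

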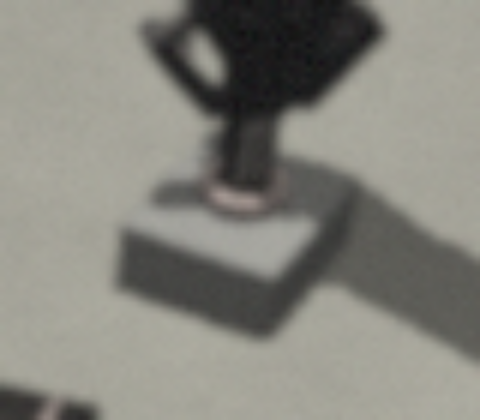

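The button bottomed out: about 5 N of spring force at 6 mm, then a hard stop. I'll release it, retreat and check.

```bash
python3 - <<'E'
from mv import *
from station import snapshot
import cv2
arm.line_to([.4935,-.3315,.24],velocity=.1)
p=arm.read_tool_pos(); arm.line_to([.44,-.46,.28],velocity=.15); arm.pause(.3)
print(arm.read_tool_pos(),arm.read_ft_force(),arm.read_time(),np.abs(arm.read_dq()).max())
a=snapshot('side');b=snapshot('top')
cv2.imwrite('pics/top3.png',b);cv2.imwrite('pics/side3.png',a)
cv2.imwrite('pics/i.png',np.vstack([a,b])[:, :]if 0 else np.hstack([cv2.resize(a,(400,250)),cv2.resize(b,(400,250))]))
cv2.imwrite('pics/j.png',np.hstack([cv2.resize(a[130:260,290:450],None,fx=2.4,fy=2.4),cv2.resize(b[160:290,300:460],None,fx=2.4,fy=2.4)]))
b0=cv2.imread('pics/top0.png')
D=cv2.absdiff(b,b0).max(2)
for n,(x0,y0,x1,y1) in dict(spare=(422,142,452,172),tin=(165,225,200,250),wrench=(150,168,208,192),orange=(320,115,356,158)).items(): print(n,(D[y0:y1,x0:x1]>30).sum())
E
```

```text
[ 0.44039971 -0.45939504  0.27989335] [0.54876789 0.41271607 0.27566153] 18.175 0.0045053254295848635
spare 0
tin 0
wrench 0
orange 0
```

View pics/j.png

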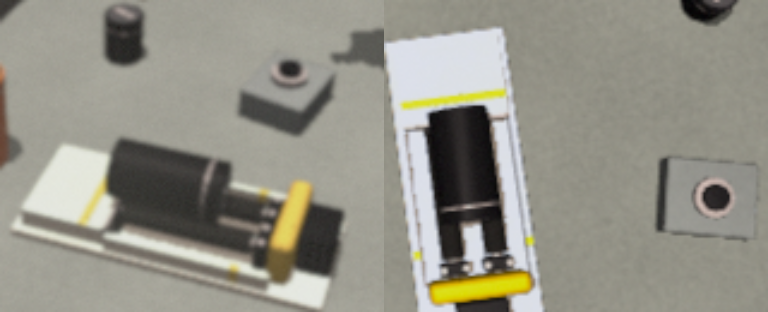

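View pics/i.png

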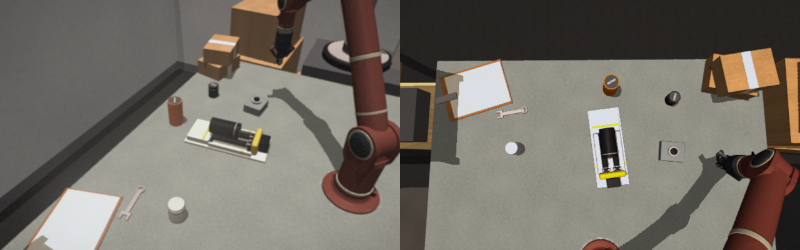

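The jar still lies in the groove between the tape marks, the button is back up, and the bystanders show no pixel change. The arm is clear of everything, so I'll hand in.

```bash
python3 -c "
from station import ticket,arm
print(ticket.finish_job(),arm.read_time())"
```

```text
the job is handed in; nothing more can be done
the job is handed in; nothing more can be done
```

The tall mill jar is lying lengthwise in the roller groove inside the tape marks, and the ready button was pressed and released afterwards. I handed the job in at about 18.3 s of the 45 s allowed.

- **Jar:** I tipped it with the shut fingertips, pushing about 110 mm up from its foot, and it fell onto the rollers by itself. From the top view it spans about x −10 to +120 mm of the stand (marks at −20 and 150 mm), on the centre line to about 1 mm. That leaves about 10 mm to the shelf tape, from edges I picked by eye in the picture.
- **Button:** The force rose to about 5 N over 6 mm of travel and then hit a hard stop. I pressed to about 17 N, let go, and the pictures show the button back up.
- **Bystanders:** The spare jar, tin, wrench and orange jar show no pixel change in the top view, and the arm ended clear of everything.

No check failed. The two cameras disagreed by about 3 to 5 mm on the starting positions of the jar and the button, which made no difference to the result.

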